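# Clamp a turned rod in a V-jig against its end stop

### The arm

A 6-joint arm with a two-finger parallel gripper is mounted at the origin on a cart in front of the work surface, level with it; the furniture and walls round the work are solid. World frame = base frame: x ahead of the robot, y to its left, z up, the work surface at z = 0. Lengths are in m, angles in rad, forces in N, time in s.
With the tool pointing down it reaches from about 0.35 to 0.85 m from the base axis. Payload 8.1 kg.
Tool frame: the origin (TCP) lies midway between the tips of the shut fingers; the grasp point (between the pads) lies 19 mm behind it; z points along the fingers, y is the line along which they close (so a half turn about z gives the same grasp; the last joint's range is limited). The gripper opens to 93 mm and grips with 3 to 60 N. Pads are 15 mm wide; open, the fingers measure 128 mm over their backs; the gripper's body (75 mm by 188 mm) begins 65 mm behind the grasp point.
Start: joints at [1.067, 0.13, 1.488, -0, 1.523, -0.085], TCP at [0.244, 0.548, 0.18] pointing down, gripper open.
Joint ranges: [-2.96, 2.96], [-0.89, 2.26], [0.02, 2.5], [-1.34, 4.48], [0, 2.73], [-2.66, 2.66]. Speed limits (rad/s): [2.39, 2.39, 2.79, 3.14, 3.14, 3.14].

### API

Orientations are given as a rotation vector (axis times angle).
In Python, from plant import read_state, read_camera, camera_model, close_job gives the robot as it stands. The module is installed in compiled form; this text tells all that it offers.
- The arm moves only by the tool carry_out, never from a script. Its argument "moves" is a list of rows, each an object of numbers: "jaw": the finger opening in m, from 0 to 0.093; "dx", "dy", "dz": the shift along the tool's x, y, z in m; "yaw": the turn about the tool's z in rad. In form: [{"jaw": .., "dx": .., "dy": .., "dz": .., "yaw": ..}, ...]. A call has 1 to 8 rows; each row shifts and turns the commanded pose from where the row before left it, along the tool's axes as they then stand; what a row does not reach is not made up. A row lasts 1/8 s, in which the tool goes at most 62.5 mm and 10.7 degrees, less where a joint would pass 70% of its speed; a pose out of reach is approached as far as the arm can. A call is refused whole if a number of a shift passes 0.0625 or a number of a turn 0.188, either way. A call with a gripper value outside its range is refused whole. The fingers move at their own pace and stop on an object; "grip_force" is the grip in N (left out, the last holds). Time passes only in rows, so rows that do not move let the fingers close. It gives the time, the measured TCP pose, the force, the opening and the grip force at its end, in the units of the state.
- read_state(): the state, without advancing time (a new reading comes with each control period).
- read_camera(name): name is "scene" or "side" or "wrist"; returns the picture (400x640x3 uint8, red, green, blue); there is no depth.
- camera_model(name): a dict with "camera_matrix" (3x3 intrinsics, pixels), "view" (4x4, takes a point from world to camera coordinates). Camera axes: x right, y up, looking along -z (the intrinsics and any distortion apply to the point x, -y, -z); pixel columns grow to the right and rows downward; lengths in m; the calibration is good to about 2 mm. A picture is of the moment at which its call begins: read the wrist's pose just before it. camera_model takes no time and is no camera call; for the wrist camera it gives the pose at the moment of the call.
- close_job(): hands the job in; it is judged then, once.
The state is a dict: "t": time; "q": joint angles; "dq": joint speeds; "joint_torque": joint torques, N m; "tool_pos": TCP position; "orientation": TCP orientation; "force": force on the tool from outside, world axes, zero at the start; "wrist_torque": the same for the moment, N m; "opening": finger opening in m; "gripper_force": force on a finger pad.
Only numpy, scipy, OpenCV 4.12 (cv2) and the standard library are available. Lean on these libraries where they do the work, as an engineer would, in place of code of your own. Each camera call takes 0.05 s, during which the arm holds its last target. There are 200 camera calls.

### The job

Lay the dark round rod in the two V saddles of the blue jig and slide it along the V until its end bears firmly on the black pad of the yellow stop; feel for the stop, and do not shove it out of its setting. Let go of the rod, then take the red knob and swing the strap over until it comes up against the end of its travel, so that its brass foot clamps the rod, which must stay in the V and on the stop. Let go, and leave the cup and the wax tin where they are.

Things in the scene. Friction and masses are not known exactly. Their poses are not given: they have to be found in the camera images.
- jig: Blue base plate, screwed down, 110 x 240 x 12 mm, with two aluminium V saddles, a yellow stop and a swing clamp. Origin on the bench under the V; y runs along the V towards the stop, x across it, z up. Plate: x -50 to 60, y -100 to 140 mm. Saddles: y -86 to -40 and 40 to 80, 56 wide, 44 high; between them it is free down to the plate (z 12), with room for fingers round the rod.
- v_axis (a point): Point on the jig where the axis of a seated rod runs: x 0, y 0, z 46 mm of the jig (half-way between the saddles), axes as the jig's. The V is 90 degrees, 36 mm wide at its lips (z 44 mm), its root at z 26 mm.
- stop_mid (a point): Middle of the stop's range of settings (fixed to the jig at x 0, y 101, z 46 mm; axes as the jig's). The yellow stop (34 mm wide, 62 high) has a black pad, 22 mm across, facing -y; its face lies up to 8 mm either side of this point along y: not measured, feel for it. Only friction holds it: it slips when pushed with over 18 N; 3 mm of slip spoils it. Press it 4 to 10 N for a moment; drag in the V adds 1 to 4 N.
- rod_center (a point): Centre of the loose dark wooden rod, 28 mm across and 200 mm long, with two thin dark rings near each end; its x axis runs along the rod (the ends are alike, either may go to the stop), y and z turn as it rolls. It lies on the bench at first, its axis at z 14 mm; 0.1 to 0.2 kg.
- pivot: Strap pivot, at x 42, y -54, z 66 mm of the jig. The strap is a steel bar, 22 x 8 mm, 93 mm long from the pivot, underside at z 66. Under it, 42 mm from the pivot, a brass ball foot 24 mm across, lowest point z 58, 2 mm below a seated rod's top: it rides up on the rod, lifting strap and knob 2 mm against a spring, and presses it with about 12 N. The knob then takes up to about 15 N.
- strap (a joint): Swing of the strap about the upright pivot, rad: near 0 it is parked, pointing along the jig's -y; it grows as the strap turns clockwise seen from above, over the rod. The foot meets the rod at about 0.8; at 1.57 the strap lies square across it, at 1.60 it meets the end of its travel. It stays where it is left (friction 0.06 N m).
- knob (a point): Middle of the red upright knob on the strap, a plain round pin 14 mm across, from z 74 to 108 mm above the bench; this point is at z 92 mm, 85 mm from the pivot. Can be gripped from above (it may turn between the fingers) or pushed.
- cup: Turned wooden cup, 66 mm across, 68 mm high, loose; origin under its centre. Leave alone.
- tin: Round wax tin with a red lid, 67 mm across, 32 mm high, loose; origin under its centre. Leave alone.

How it is judged:
By the outcome, as a careful person would: the job done as asked, in the order asked, and still so for the second after the job is handed in, with the robot touching nothing.
It also fails if it takes over 72 s, if anything falls off the work surface, if the arm or the gripper's body presses on something with over 40 N, if the wrist force passes 120 N, or if a joint passes its speed limit or range.

## Working session

There is one attempt and no reset: what is moved stays moved. The work goes in short steps, Python scripts to look and compute and a tool call to move; the robot and the scene stay as the last step left them, time stands still between calls to the robot, and variables do not carry over. Pictures are saved under pics/ and viewed, at most 10 in all, crops included, and the job is handed in when it is done.

Besides the shell and the picture viewer there is one more tool, called after "Call:" in YAML: its name, and indented under it one key for each argument. carry_out: Moves the arm, as the interface text tells. Its arguments: {"type":"object","properties":{"moves":{"type":"array","items":{"type":"object","properties":{"jaw":{"type":"number"},"dx":{"type":"number"},"dy":{"type":"number"},"dz":{"type":"number"},"yaw":{"type":"number"}}}},"grip_force":{"type":"number"}},"required":["moves"]}

```bash
mkdir -p pics
python3 - <<'E'
from plant import *
import cv2,numpy as np
s=read_state();print({k:np.round(v,3).tolist() for k,v in s.items()})
for n in("scene","side"):
    cv2.imwrite(f"pics/{n}0.png",read_camera(n)[:,:,::-1]);m=camera_model(n)
    print(n,{k:np.round(v,3).tolist() for k,v in m.items()})
E
```

```text
{'t': 0.0, 'q': [1.067, 0.131, 1.489, -0.0, 1.523, -0.085], 'dq': [0.001, 0.0, 0.001, -0.0, 0.003, -0.001], 'joint_torque': [0.001, -55.984, -49.176, 0.077, 0.035, -0.0], 'tool_pos': [0.244, 0.548, 0.179], 'orientation': [-0.653, -3.072, 0.003], 'force': [0.006, -0.359, -0.055], 'wrist_torque': [-0.02, 0.004, 0.01], 'gripper_force': 0.0, 'opening': 0.093}
scene {'camera_matrix': [[430.021, 0.0, 321.235], [0.0, 430.021, 191.652], [0.0, 0.0, 1.0]], 'view': [[0.845, -0.535, -0.007, -0.441], [0.388, 0.604, 0.696, -0.346], [-0.368, -0.59, 0.718, -0.747], [0.0, 0.0, 0.0, 1.0]]}
side {'camera_matrix': [[413.554, 0.0, 313.532], [0.0, 413.554, 203.389], [0.0, 0.0, 1.0]], 'view': [[0.848, -0.53, -0.007, -0.434], [0.275, 0.428, 0.861, -0.276], [-0.453, -0.732, 0.509, -0.683], [0.0, 0.0, 0.0, 1.0]]}
```

View pics/scene0.png

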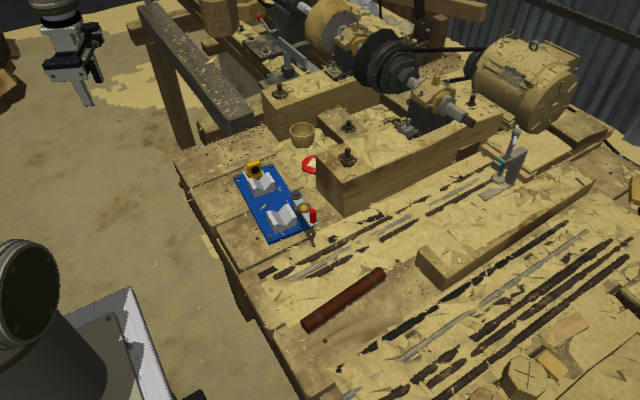

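View pics/side0.png

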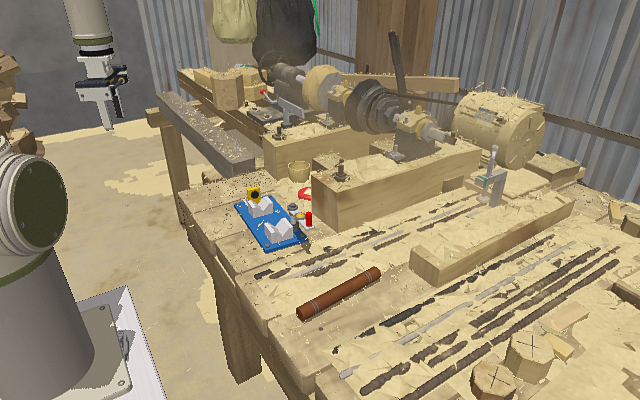

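The scene view shows the rod from about (303,325) to (384,272). The blue plate's corners are near (235,180) and (268,242), the stop is at (255,170) and the red knob at (313,215). The cup is at (302,133) and the tin at (309,165).

```bash
cat > h.py <<'E'
from plant import *
import cv2,numpy as np
from scipy.spatial.transform import Rotation as R
def ray(m,uv):
    K=m["camera_matrix"];V=np.array(m["view"]);d=np.linalg.inv(K)@[uv[0],uv[1],1]
    d=np.array([d[0],-d[1],-d[2]]);Rt=V[:3,:3].T
    return -Rt@V[:3,3],Rt@d
def onz(m,uv,z):
    o,d=ray(m,uv);return o+d*(z-o[2])/d[2]
def proj(m,p):
    V=np.array(m["view"]);c=V[:3,:3]@p+V[:3,3];k=np.array(m["camera_matrix"])@[c[0],-c[1],-c[2]];return k[:2]/k[2]
def tool():
    s=read_state();return np.array(s["tool_pos"]),R.from_rotvec(s["orientation"]).as_matrix(),s
def big(mask):
    c,_=cv2.findContours(mask.astype(np.uint8),cv2.RETR_EXTERNAL,cv2.CHAIN_APPROX_NONE)
    return max(c,key=cv2.contourArea)
E
python3 - <<'E'
from h import *
for n in("scene","side"):
    im=cv2.imread(f"pics/{n}0.png");m=camera_model(n);h=cv2.cvtColor(im,cv2.COLOR_BGR2HSV)
    H,S,Vv=[h[:,:,i].astype(int) for i in range(3)]
    b=(H>100)&(H<125)&(S>150)&(Vv>60); c=big(b); q=cv2.boxPoints(cv2.minAreaRect(c))
    ap=cv2.approxPolyDP(cv2.convexHull(c),3,True)[:,0]
    print(n,"plate",[(p.tolist(),onz(m,p,.012).round(3)[:2].tolist()) for p in ap])
    r=((H<12))&(S>130)&(Vv>40)&(Vv<140);r[:240]=0;c=big(r);(x,y),_,_=cv2.minAreaRect(c);q=cv2.boxPoints(cv2.minAreaRect(c))
    print("rod",x,y,onz(m,(x,y),.014).round(3),[onz(m,p,.014).round(3)[:2].tolist() for p in q])
    k=((H<8)|(H>172))&(S>180)&(Vv>150);cc,_=cv2.findContours(k.astype(np.uint8),0,2)
    for c in cc:
        if cv2.contourArea(c)>8:
            u=c[:,0].mean(0);print("red",u,onz(m,u,.092).round(3),onz(m,u,.032).round(3))
E
```

```text
scene plate [([266, 165], [0.553, 0.32]), ([273, 166], [0.567, 0.306]), ([309, 228], [0.538, 0.076]), ([269, 244], [0.44, 0.085]), ([234, 179], [0.46, 0.317])]
rod 345.40411376953125 296.9109802246094 [ 0.506 -0.115  0.014] [[0.443, -0.107], [0.575, -0.096], [0.572, -0.123], [0.443, -0.133]]
red [312.71428571 210.42857143] [0.537 0.056 0.092] [0.564 0.102 0.032]
red [308.71875 163.53125] [0.607 0.187 0.092] [0.639 0.245 0.032]
side plate [([234, 203], [0.461, 0.327]), ([271, 196], [0.563, 0.307]), ([307, 240], [0.539, 0.073]), ([265, 252], [0.435, 0.084])]
rod 340.49530029296875 291.3915100097656 [ 0.503 -0.115  0.014] [[0.446, -0.103], [0.574, -0.09], [0.563, -0.127], [0.44, -0.137]]
red [308.875 218.625] [0.527 0.043 0.092] [0.575 0.123 0.032]
red [303.67741935 193.4516129 ] [0.575 0.146 0.092] [0.629 0.239 0.032]
```

```bash
cat >> h.py <<'E'
def delta(target):
    p,M,s=tool();d=M.T@(np.array(target)-p);print("tool delta",d.round(4),"y-angle deg",np.degrees(np.arctan2(M[1,1],M[0,1])).round(1),"pos",p.round(4),"t",s["t"],"F",np.round(s["force"],1));return d
E
python3 - <<'E'
from h import *
for n,a,b in(("scene",(302,326),(384,272)),("side",(298,315),(380,271))):
    m=camera_model(n);A=onz(m,a,.014);B=onz(m,b,.014);print(A,B,np.degrees(np.arctan2(*(B-A)[1::-1])),np.linalg.norm(B-A))
delta([.5,.0,.36])
p,M,s=tool();V=np.array(camera_model("wrist")["view"]);o=-V[:3,:3].T@V[:3,3];print("cam in tool",M.T@(o-p),M.T@V[:3,:3].T);print(camera_model("wrist")["camera_matrix"])
E
```

```text
[ 0.40223344 -0.12176139  0.014     ] [ 0.60728966 -0.11011241  0.014     ] 3.251403551731728 0.20538682998300126
[ 0.40023488 -0.12408684  0.014     ] [ 0.60919565 -0.10841832  0.014     ] 4.288187430103021 0.20954738393705374
tool delta [-0.4568 -0.3964 -0.1799] y-angle deg 66.0 pos [0.2437 0.5476 0.1795] t 0.1 F [0.3 0.8 0.2]
cam in tool [ 0.08213769  0.00085629 -0.20323847] [[ 8.71355968e-04  9.55479425e-01  2.95056450e-01]
 [ 9.99999093e-01 -1.13557865e-03  7.24155866e-04]
 [ 1.02697584e-03  2.95055551e-01 -9.55479548e-01]]
[[307.05445362   0.         321.65030208]
 [  0.         307.05445362 197.68207456]
 [  0.           0.           1.        ]]
```

Call:
carry_out:
  moves:
    - {"dx": -0.05, "dy": -0.045, "dz": -0.04}
    - {"dx": -0.058, "dy": -0.05, "dz": -0.03}
    - {"dx": -0.058, "dy": -0.05, "dz": -0.03}
    - {"dx": -0.058, "dy": -0.05, "dz": -0.02}
    - {"dx": -0.058, "dy": -0.05, "dz": -0.02}
    - {"dx": -0.058, "dy": -0.05, "dz": -0.01}
    - {"dx": -0.058, "dy": -0.05, "dz": 0}
    - {"dx": -0.058, "dy": -0.05, "dz": 0}

```text
invalid input at $.moves[0]: expected keys jaw, dx, dy, dz, yaw
```

Call:
carry_out:
  moves:
    - {"yaw": 0.18}
    - {"yaw": 0.18}
    - {"yaw": 0.18}
    - {"yaw": 0.18}
    - {"yaw": 0.18}
    - {"yaw": 0.18}
    - {"yaw": 0.18}
    - {"yaw": 0.18}

```text
invalid input at $.moves[0]: expected keys jaw, dx, dy, dz, yaw
```

Call:
carry_out:
  moves:
    - {"yaw": 0.18}
    - {"yaw": 0.18}
    - {"yaw": 0.18}
    - {"yaw": 0.18}
    - {"yaw": 0.18}
    - {"yaw": 0.18}
    - {"yaw": 0.12}
    - {"yaw": 0}

```text
invalid input at $.moves[0]: expected keys jaw, dx, dy, dz, yaw
```

Run:
```python
from h import *
delta([.505,-.116,.2])
cv2.imwrite("pics/w1.png",read_camera("wrist")[:,:,::-1]);np.save("w1.npy",camera_model("wrist")["view"])
```

```text
tool delta [-0.5086 -0.5001 -0.0197] y-angle deg 66.0 pos [0.2437 0.5476 0.1795] t 0.1 F [0.3 0.8 0.2]
```

View pics/w1.png

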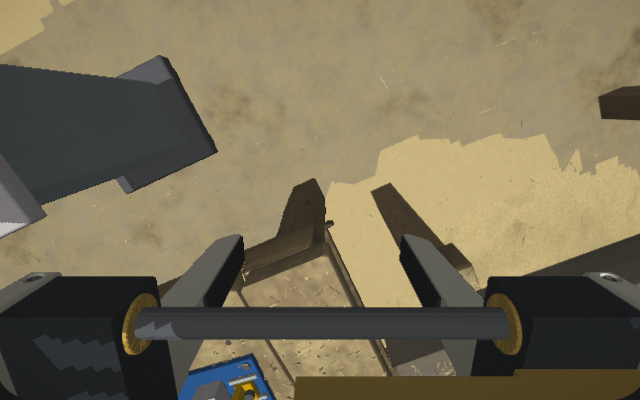

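The moves were refused because every key must be present. The picture is from the start pose: floor and fingers, with a corner of the jig at (230,380).

Call:
carry_out:
  moves:
    - {"jaw": 0.093, "dx": -0.05, "dy": -0.045, "dz": -0.04, "yaw": 0}
    - {"jaw": 0.093, "dx": -0.058, "dy": -0.05, "dz": -0.03, "yaw": 0}
    - {"jaw": 0.093, "dx": -0.058, "dy": -0.05, "dz": -0.03, "yaw": 0}
    - {"jaw": 0.093, "dx": -0.058, "dy": -0.05, "dz": -0.02, "yaw": 0}
    - {"jaw": 0.093, "dx": -0.058, "dy": -0.05, "dz": -0.02, "yaw": 0}
    - {"jaw": 0.093, "dx": -0.058, "dy": -0.05, "dz": -0.01, "yaw": 0}
    - {"jaw": 0.093, "dx": -0.058, "dy": -0.05, "dz": 0, "yaw": 0}
    - {"jaw": 0.093, "dx": -0.058, "dy": -0.05, "dz": 0, "yaw": 0}

```text
t: 1.15
tool_pos: [0.4473, 0.1134, 0.2978]
orientation: [0.653, 3.072, 0.001]
force: [0.7, 1.5, 0.2]
opening: 0.0932
gripper_force: 0.0
```

Call:
carry_out:
  moves:
    - {"jaw": 0.093, "dx": 0, "dy": 0, "dz": 0, "yaw": 0.18}
    - {"jaw": 0.093, "dx": 0, "dy": 0, "dz": 0, "yaw": 0.18}
    - {"jaw": 0.093, "dx": 0, "dy": 0, "dz": 0, "yaw": 0.18}
    - {"jaw": 0.093, "dx": 0, "dy": 0, "dz": 0, "yaw": 0.18}
    - {"jaw": 0.093, "dx": 0, "dy": 0, "dz": 0, "yaw": 0.18}
    - {"jaw": 0.093, "dx": 0, "dy": 0, "dz": 0, "yaw": 0.18}
    - {"jaw": 0.093, "dx": 0, "dy": 0, "dz": 0, "yaw": 0.18}
    - {"jaw": 0.093, "dx": 0, "dy": 0, "dz": 0, "yaw": 0.18}

```text
t: 2.15
tool_pos: [0.4466, 0.1153, 0.2974]
orientation: [-2.523, -1.872, 0.001]
force: [0.5, 0.6, -0.1]
opening: 0.093
gripper_force: 0.0
```

Call:
carry_out:
  moves:
    - {"jaw": 0.093, "dx": 0, "dy": 0, "dz": 0, "yaw": 0.18}
    - {"jaw": 0.093, "dx": 0, "dy": 0, "dz": 0, "yaw": 0.18}
    - {"jaw": 0.093, "dx": 0, "dy": 0, "dz": 0, "yaw": 0.18}
    - {"jaw": 0.093, "dx": 0, "dy": 0, "dz": 0, "yaw": 0.18}
    - {"jaw": 0.093, "dx": 0, "dy": 0, "dz": 0, "yaw": 0.18}
    - {"jaw": 0.093, "dx": 0, "dy": 0, "dz": 0, "yaw": 0.18}
    - {"jaw": 0.093, "dx": 0, "dy": 0, "dz": 0, "yaw": 0.06}
    - {"jaw": 0.093, "dx": 0, "dy": 0, "dz": 0, "yaw": 0}

```text
t: 3.15
tool_pos: [0.4466, 0.1153, 0.2974]
orientation: [3.134, 0.225, -0.001]
force: [-0.1, 0.3, 0.4]
opening: 0.0932
gripper_force: 0.0
```

Run:
```python
from h import *
delta([.505,-.116,.2])
cv2.imwrite("pics/w2.png",read_camera("wrist")[:,:,::-1]);np.save("w2.npy",camera_model("wrist")["view"])
```

```text
tool delta [0.0248 0.2373 0.0974] y-angle deg -81.8 pos [0.4466 0.1153 0.2974] t 3.15 F [-0.1  0.3  0.4]
```

View pics/w2.png

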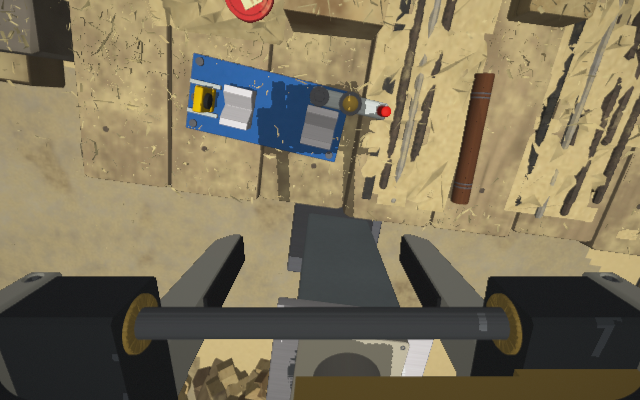

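Good view from above: the rod runs from (484,72) to (460,203). The plate corners are (193,53), (188,127) and (335,162), and the knob is at (384,111).

```bash
cat > meas.py <<'E'
from h import *
def run(f,v):
    im=cv2.imread(f);m={"camera_matrix":camera_model("wrist")["camera_matrix"],"view":np.load(v)}
    h=cv2.cvtColor(im,cv2.COLOR_BGR2HSV);H,S,V=[h[:,:,i].astype(int) for i in range(3)]
    b=(H>100)&(H<125)&(S>150);b[260:]=0;c=big(b)
    pts=cv2.approxPolyDP(cv2.convexHull(c),3,True)[:,0]
    W=[onz(m,p,.012)[:2] for p in c[:,0]];r=cv2.minAreaRect(np.array(W,np.float32));print("plate rect",r,[(p.tolist(),onz(m,p,.012)[:2].round(4).tolist()) for p in pts])
    r=((H<12)|(H>175))&(S>110)&(V>35)&(V<170);r[260:]=0;r[:,:420]=0
    r=cv2.morphologyEx(r.astype(np.uint8),cv2.MORPH_CLOSE,np.ones((7,7)))
    c=big(r);(print("rodpix",cv2.minAreaRect(c)))
    W=np.array([onz(m,p,.014)[:2] for p in c[:,0]],np.float32);print("rod",cv2.minAreaRect(W))
    k=((H<8)|(H>172))&(S>180)&(V>150)
    cc,_=cv2.findContours(k.astype(np.uint8),0,2)
    for c in cc:
        if cv2.contourArea(c)>20:
            u=cv2.minEnclosingCircle(c)[0];print("red",u,onz(m,u,.1).round(4),onz(m,u,.032).round(4))
E
python3 -c "
import meas;meas.run('pics/w2.png','w2.npy')"
```

```text
plate rect ((0.5064167976379395, 0.20832785964012146), (0.2364434152841568, 0.10784945636987686), 85.02809143066406) [([194, 54], [0.5688, 0.3209]), ([320, 85], [0.5534, 0.1335]), ([345, 115], [0.5161, 0.0892]), ([334, 160], [0.4447, 0.095]), ([187, 126], [0.4643, 0.3293])]
rodpix ((471.8846130371094, 138.07693481445312), (18.238800048828125, 132.77064514160156), 11.309932708740234)
rod ((0.5037630796432495, -0.11351212859153748), (0.20125724375247955, 0.028297219425439835), 5.057054042816162)
red (385.53448486328125, 111.37931060791016) [0.5302 0.0465 0.1   ] [0.5303 0.0327 0.032 ]
red (242.5, 8.5) [0.6178 0.2322 0.1   ] [0.6328 0.2499 0.032 ]
```

```bash
python3 -c "
from h import *
delta([.504,-.114,.12])"
```

```text
tool delta [0.0238 0.2352 0.1774] y-angle deg -81.7 pos [0.4467 0.1153 0.2975] t 3.2 F [-0.2  0.1  0.2]
```

Call:
carry_out:
  moves:
    - {"jaw": 0.07, "dx": 0.005, "dy": 0.05, "dz": 0.0, "yaw": 0}
    - {"jaw": 0.07, "dx": 0.005, "dy": 0.05, "dz": 0.03, "yaw": 0}
    - {"jaw": 0.07, "dx": 0.005, "dy": 0.05, "dz": 0.05, "yaw": 0}
    - {"jaw": 0.07, "dx": 0.005, "dy": 0.05, "dz": 0.05, "yaw": 0}
    - {"jaw": 0.07, "dx": 0.004, "dy": 0.035, "dz": 0.04, "yaw": 0}
    - {"jaw": 0.07, "dx": 0, "dy": 0, "dz": 0, "yaw": 0.056}
    - {"jaw": 0.07, "dx": 0, "dy": 0, "dz": 0, "yaw": 0}

```text
t: 4.08
tool_pos: [0.5006, -0.1026, 0.1388]
orientation: [-3.138, -0.137, 0.002]
force: [0.3, 0.2, 0.8]
opening: 0.07
gripper_force: 0.0
```

Run:
```python
from h import *
delta([.504,-.114,.003])
im=read_camera("wrist")[:,:,::-1].copy();cv2.imwrite("pics/w3.png",im);np.save("w3.npy",camera_model("wrist")["view"])
```

```text
tool delta [0.0025 0.0117 0.1358] y-angle deg -85.0 pos [ 0.5006 -0.1026  0.1388] t 4.075 F [0.3 0.2 0.8]
```

View pics/w3.png

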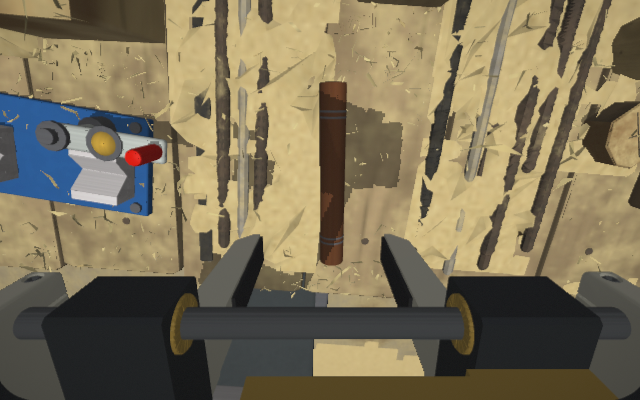

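The rod is almost vertical in the image, from about (333,82) to (332,264), slightly right of the finger centre.

Run:
```python
from h import *
m={"camera_matrix":camera_model("wrist")["camera_matrix"],"view":np.load("w3.npy")}
im=cv2.imread("pics/w3.png");h=cv2.cvtColor(im,cv2.COLOR_BGR2HSV);H,S,V=[h[:,:,i].astype(int) for i in range(3)]
r=((H<12)|(H>175))&(S>110)&(V>35)&(V<170);r[270:]=0;r[:,:290]=0;r[:,380:]=0
r=cv2.morphologyEx(r.astype(np.uint8),cv2.MORPH_CLOSE,np.ones((7,7)));c=big(r)
q=cv2.minAreaRect(c);print(q);W=np.array([onz(m,p,.014)[:2] for p in c[:,0]],np.float32);q=cv2.minAreaRect(W);print(q)
delta([*q[0],.003])
```

```text
((332.5, 173.0), (182.0, 25.0), 90.0)
((0.5028155446052551, -0.11375903338193893), (0.20512406527996063, 0.0259514432400465), 5.449151515960693)
tool delta [0.0006 0.0114 0.1366] y-angle deg -84.9 pos [ 0.5012 -0.1024  0.1396] t 4.125 F [-0.3 -0.9  0.2]
```

Call:
carry_out:
  moves:
    - {"jaw": 0.07, "dx": 0.001, "dy": 0.011, "dz": 0, "yaw": 0}
    - {"jaw": 0.07, "dx": 0, "dy": 0, "dz": 0.05, "yaw": 0}
    - {"jaw": 0.07, "dx": 0, "dy": 0, "dz": 0.05, "yaw": 0}
    - {"jaw": 0.07, "dx": 0, "dy": 0, "dz": 0.025, "yaw": 0}
    - {"jaw": 0.07, "dx": 0, "dy": 0, "dz": 0.01, "yaw": 0}
    - {"jaw": 0.07, "dx": 0, "dy": 0, "dz": 0, "yaw": 0}

```text
t: 4.88
tool_pos: [0.5034, -0.1134, 0.0049]
orientation: [3.138, 0.137, 0.0]
force: [0.2, -0.4, -0.5]
opening: 0.0701
gripper_force: 0.0
```

Call:
carry_out:
  grip_force: 25
  moves:
    - {"jaw": 0.0, "dx": 0, "dy": 0, "dz": 0, "yaw": 0}
    - {"jaw": 0.0, "dx": 0, "dy": 0, "dz": 0, "yaw": 0}
    - {"jaw": 0.0, "dx": 0, "dy": 0, "dz": 0, "yaw": 0}
    - {"jaw": 0.0, "dx": 0, "dy": 0, "dz": 0, "yaw": 0}
    - {"jaw": 0.0, "dx": 0, "dy": 0, "dz": 0, "yaw": 0}

```text
t: 5.5
tool_pos: [0.5031, -0.1132, 0.0046]
orientation: [3.139, 0.136, 0.0]
force: [-0.3, 1.4, 0.1]
opening: 0.0245
gripper_force: 0.0
```

Call:
carry_out:
  moves:
    - {"jaw": 0.0, "dx": 0, "dy": 0, "dz": 0, "yaw": 0}
    - {"jaw": 0.0, "dx": 0, "dy": 0, "dz": 0, "yaw": 0}

```text
t: 5.75
tool_pos: [0.503, -0.1132, 0.0044]
orientation: [-3.139, -0.136, 0.0]
force: [0.3, 0.5, 0.3]
opening: 0.0048
gripper_force: 0.0
```

Run:
```python
from h import *
print(tool()[2])
cv2.imwrite("pics/s4.png",cv2.resize(read_camera("side")[200:400,220:480,::-1],None,fx=2.5,fy=2.5))
```

```text
{'t': 5.75, 'q': array([-3.20809872e-01,  6.53669227e-02,  1.89328280e+00, -1.20688293e-05,
        1.18307869e+00,  1.16317431e+00]), 'dq': array([ 4.70144968e-05, -8.67162856e-04,  5.13821137e-04, -1.14888490e-03,
       -1.21644498e-03,  1.39423083e-03]), 'joint_torque': array([ 2.39248700e-03, -4.72673678e+01, -4.38514388e+01,  4.14503482e-02,
       -6.44026394e-02, -7.49521337e-05]), 'tool_pos': array([ 0.50301921, -0.11319972,  0.00443314]), 'orientation': array([-3.13859540e+00, -1.36326902e-01,  2.05520291e-04]), 'force': array([0.3078967 , 0.5376282 , 0.27517172]), 'wrist_torque': array([ 0.00066975,  0.17251258, -0.04478232]), 'gripper_force': 0.0, 'opening': 0.004796499312142604}
```

View pics/s4.png

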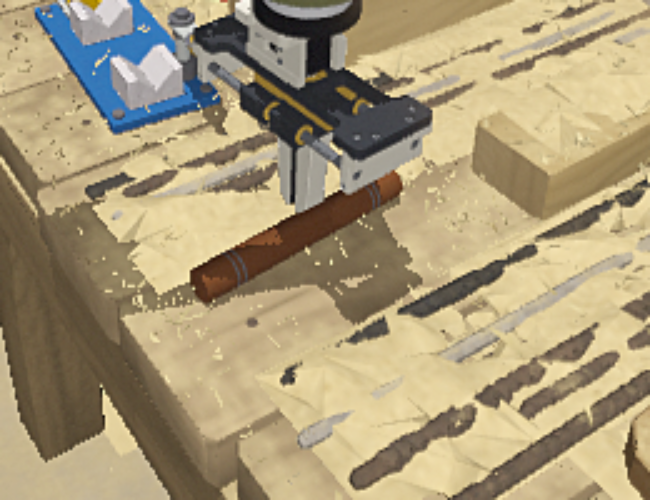

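The fingers shut on nothing, and the rod lies on the camera side of them, around crop (297,240). I'll measure where it is now.

Run:
```python
from h import *
p,M,s=tool()
for n in("scene","side"):
    im=read_camera(n)[:,:,::-1].copy();cv2.imwrite(f"pics/{n}5.png",im);m=camera_model(n);h=cv2.cvtColor(im,cv2.COLOR_BGR2HSV)
    o=cv2.imread(f"pics/{n}0.png");H0=cv2.cvtColor(o,cv2.COLOR_BGR2HSV)
    for hh in(H0,h):
        H,S,V=[hh[:,:,i].astype(int) for i in range(3)]
        r=((H<12)|(H>175))&(S>110)&(V>35)&(V<170);r[:262]=0;r[:,:280]=0;r[:,400:]=0
        r=cv2.morphologyEx(r.astype(np.uint8),cv2.MORPH_CLOSE,np.ones((5,5)));c=big(r);q=cv2.boxPoints(cv2.minAreaRect(c));print(n,q.round(0).tolist(),onz(m,q.mean(0),.014).round(4))
    print("tcp",proj(m,p),proj(m,p+[0,0,.05]))
a=cv2.imread("pics/scene5.png")[240:350,280:420];b=cv2.imread("pics/side5.png")[240:350,280:420]
cv2.imwrite("pics/c5.png",cv2.resize(np.hstack([a,b]),(800,314),interpolation=cv2.INTER_CUBIC))
```

```text
scene [[300.0, 320.0], [379.0, 266.0], [387.0, 277.0], [308.0, 332.0]] [ 0.5012 -0.1164  0.014 ]
scene [[300.0, 321.0], [349.0, 286.0], [357.0, 297.0], [307.0, 332.0]] [ 0.4629 -0.1187  0.014 ]
tcp [343.32256867 299.58037432] [344.1093592  286.16247347]
side [[294.0, 309.0], [375.0, 263.0], [382.0, 276.0], [301.0, 322.0]] [ 0.4969 -0.1147  0.014 ]
side [[294.0, 309.0], [376.0, 264.0], [382.0, 276.0], [301.0, 322.0]] [ 0.4969 -0.115   0.014 ]
tcp [339.93889354 294.61796188] [340.58573597 275.26662986]
```

View pics/c5.png

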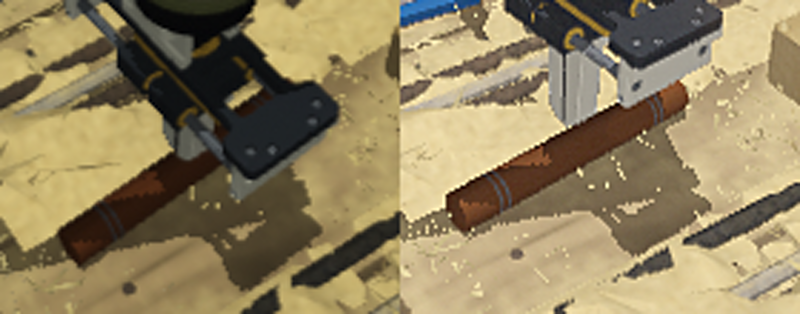

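Run:
```python
from h import *
p,M,s=tool()
out=[]
for n in("scene","side"):
    m=camera_model(n);im=cv2.imread(f"pics/{n}5.png")
    cx,cy=proj(m,p).round().astype(int);k=9
    a=im[cy-40:cy+20,cx-40:cx+40];a=cv2.resize(a,None,fx=k/1.8,fy=k/1.8,interpolation=cv2.INTER_NEAREST)
    for z in(0,.02,.04,.084):
        u=(proj(m,p+[0,0,z])-[cx-40,cy-40])*k/1.8;cv2.circle(a,tuple(u.astype(int)),3,(0,255,0),-1)
    out.append(a)
cv2.imwrite("pics/c6.png",np.hstack(out));print(np.hstack(out).shape)
```

```text
(300, 800, 3)
```

View pics/c6.png

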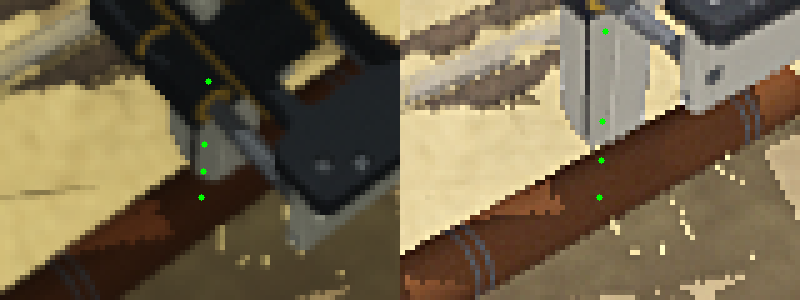

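The rod was not touched. The visible fingertips end about 25 to 30 mm above the reported TCP in both the side and wrist views, so they closed just above the rod. I'll lift, open, and feel downward in small steps to find the real tip height.

Call:
carry_out:
  moves:
    - {"jaw": 0.07, "dx": 0, "dy": 0, "dz": -0.02, "yaw": 0}
    - {"jaw": 0.07, "dx": 0, "dy": 0, "dz": 0, "yaw": 0}
    - {"jaw": 0.07, "dx": 0, "dy": 0, "dz": 0, "yaw": 0}
    - {"jaw": 0.07, "dx": 0, "dy": 0, "dz": 0, "yaw": 0}
    - {"jaw": 0.07, "dx": 0, "dy": 0, "dz": 0, "yaw": 0}
    - {"jaw": 0.07, "dx": 0, "dy": 0, "dz": 0, "yaw": 0}
    - {"jaw": 0.07, "dx": 0, "dy": 0, "dz": 0, "yaw": 0}

```text
t: 6.78
tool_pos: [0.503, -0.1132, 0.0244]
orientation: [-3.139, -0.136, 0.0]
force: [0.1, 0.4, -0.3]
opening: 0.066
gripper_force: 0.0
```

Call:
carry_out:
  moves:
    - {"jaw": 0.07, "dx": 0, "dy": 0, "dz": 0.02, "yaw": 0}
    - {"jaw": 0.07, "dx": 0, "dy": 0, "dz": 0.004, "yaw": 0}
    - {"jaw": 0.07, "dx": 0, "dy": 0, "dz": 0.004, "yaw": 0}
    - {"jaw": 0.07, "dx": 0, "dy": 0, "dz": 0.004, "yaw": 0}
    - {"jaw": 0.07, "dx": 0, "dy": 0, "dz": 0, "yaw": 0}

```text
t: 7.4
tool_pos: [0.5031, -0.1132, -0.0075]
orientation: [3.139, 0.136, -0.0]
force: [-0.5, 0.7, 0.2]
opening: 0.0702
gripper_force: 0.0
```

Call:
carry_out:
  moves:
    - {"jaw": 0.07, "dx": 0, "dy": 0, "dz": 0.004, "yaw": 0}
    - {"jaw": 0.07, "dx": 0, "dy": 0, "dz": 0.003, "yaw": 0}
    - {"jaw": 0.07, "dx": 0, "dy": 0, "dz": 0.001, "yaw": 0}
    - {"jaw": 0.07, "dx": 0, "dy": 0, "dz": 0, "yaw": 0}

```text
t: 7.9
tool_pos: [0.503, -0.1132, -0.0156]
orientation: [-3.139, -0.136, 0.0]
force: [1.1, 0.6, -0.3]
opening: 0.0698
gripper_force: 0.0
```

Call:
carry_out:
  moves:
    - {"jaw": 0.07, "dx": 0, "dy": 0, "dz": 0.002, "yaw": 0}
    - {"jaw": 0.07, "dx": 0, "dy": 0, "dz": 0.0, "yaw": 0}

```text
t: 8.15
tool_pos: [0.503, -0.1132, -0.0176]
orientation: [-3.139, -0.136, 0.0]
force: [-0.0, 0.4, 0.8]
opening: 0.0701
gripper_force: 0.0
```

Call:
carry_out:
  moves:
    - {"jaw": 0.07, "dx": 0, "dy": 0, "dz": 0.002, "yaw": 0}
    - {"jaw": 0.07, "dx": 0, "dy": 0, "dz": 0.0, "yaw": 0}

```text
t: 8.4
tool_pos: [0.5029, -0.1132, -0.0197]
orientation: [-3.139, -0.136, 0.0]
force: [0.1, -0.6, -0.1]
opening: 0.0697
gripper_force: 0.0
```

Call:
carry_out:
  moves:
    - {"jaw": 0.07, "dx": 0, "dy": 0, "dz": 0.002, "yaw": 0}
    - {"jaw": 0.07, "dx": 0, "dy": 0, "dz": 0.0, "yaw": 0}

```text
t: 8.65
tool_pos: [0.5029, -0.1132, -0.0217]
orientation: [-3.139, -0.136, 0.001]
force: [-0.0, 0.4, -0.2]
opening: 0.0704
gripper_force: 0.0
```

Call:
carry_out:
  moves:
    - {"jaw": 0.07, "dx": 0, "dy": 0, "dz": 0.002, "yaw": 0}
    - {"jaw": 0.07, "dx": 0, "dy": 0, "dz": 0.0, "yaw": 0}

```text
t: 8.9
tool_pos: [0.5029, -0.1132, -0.0237]
orientation: [-3.139, -0.136, 0.0]
force: [-0.5, 0.3, 0.0]
opening: 0.0699
gripper_force: 0.0
```

Run:
```python
from h import *
p,M,s=tool();print(p,s["force"])
out=[]
im=read_camera("wrist")[:,:,::-1]
a=cv2.resize(im,(500,312))
m=camera_model("side");b=read_camera("side")[:,:,::-1];cx,cy=proj(m,p).round().astype(int)
b=cv2.resize(b[cy-50:cy+28,cx-37:cx+37],(296,312),interpolation=cv2.INTER_CUBIC)
cv2.imwrite("pics/c7.png",np.hstack([a,b]))
```

```text
[ 0.50291064 -0.11317487 -0.02371657] [-0.50993449  0.31448098  0.01569357]
```

View pics/c7.png

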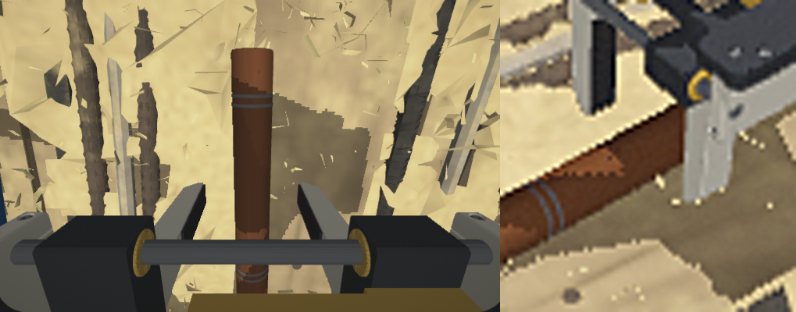

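The fingers now straddle the rod, which is at column 252 of the wrist inset between tips at 205 and 300. The tips are near the bench. Closing.

Call:
carry_out:
  grip_force: 25
  moves:
    - {"jaw": 0.0, "dx": 0, "dy": 0, "dz": 0, "yaw": 0}
    - {"jaw": 0.0, "dx": 0, "dy": 0, "dz": 0, "yaw": 0}
    - {"jaw": 0.0, "dx": 0, "dy": 0, "dz": 0, "yaw": 0}
    - {"jaw": 0.0, "dx": 0, "dy": 0, "dz": 0, "yaw": 0}
    - {"jaw": 0.0, "dx": 0, "dy": 0, "dz": 0, "yaw": 0}
    - {"jaw": 0.0, "dx": 0, "dy": 0, "dz": 0, "yaw": 0}

```text
t: 9.75
tool_pos: [0.5031, -0.1133, -0.0235]
orientation: [3.139, 0.136, 0.0]
force: [-0.2, 0.7, 0.3]
opening: 0.0266
gripper_force: 25.0
```

Call:
carry_out:
  moves:
    - {"jaw": 0.0, "dx": 0, "dy": 0, "dz": -0.02, "yaw": 0}
    - {"jaw": 0.0, "dx": 0, "dy": 0, "dz": -0.04, "yaw": 0}
    - {"jaw": 0.0, "dx": 0, "dy": 0, "dz": -0.05, "yaw": 0}
    - {"jaw": 0.0, "dx": 0, "dy": 0, "dz": -0.04, "yaw": 0}
    - {"jaw": 0.0, "dx": 0, "dy": 0, "dz": -0.02, "yaw": 0}
    - {"jaw": 0.0, "dx": 0, "dy": 0, "dz": 0, "yaw": -0.1}
    - {"jaw": 0.0, "dx": 0, "dy": 0, "dz": 0, "yaw": -0.16}
    - {"jaw": 0.0, "dx": 0, "dy": 0, "dz": 0, "yaw": -0.16}

```text
t: 10.75
tool_pos: [0.5029, -0.1131, 0.1463]
orientation: [-3.039, -0.796, 0.001]
force: [0.3, 0.5, -1.7]
opening: 0.0268
gripper_force: 25.0
```

Call:
carry_out:
  moves:
    - {"jaw": 0.0, "dx": 0, "dy": 0, "dz": 0, "yaw": -0.16}
    - {"jaw": 0.0, "dx": 0, "dy": 0, "dz": 0, "yaw": -0.16}
    - {"jaw": 0.0, "dx": 0, "dy": 0, "dz": 0, "yaw": -0.16}
    - {"jaw": 0.0, "dx": 0, "dy": 0, "dz": 0, "yaw": -0.16}
    - {"jaw": 0.0, "dx": 0, "dy": 0, "dz": 0, "yaw": -0.16}
    - {"jaw": 0.0, "dx": 0, "dy": 0, "dz": 0, "yaw": -0.16}
    - {"jaw": 0.0, "dx": 0, "dy": 0, "dz": 0, "yaw": -0.018}
    - {"jaw": 0.0, "dx": 0, "dy": 0, "dz": 0, "yaw": 0}

```text
t: 11.75
tool_pos: [0.503, -0.1132, 0.1463]
orientation: [-2.318, -2.12, 0.0]
force: [-0.2, -1.3, -0.8]
opening: 0.027
gripper_force: 25.0
```

Run:
```python
from h import *
a=np.radians(85.1);uy=np.array([np.cos(a),np.sin(a)]);o=np.array([.4997,.1888])
t=o-.012*uy;print(t,uy);delta([*t,.14])
im=read_camera("wrist")[:,:,::-1].copy();cv2.imwrite("pics/w8.png",im)
```

```text
[0.498675   0.17684386] [0.08541692 0.9963453 ]
tool delta [ 0.2885 -0.0301  0.0064] y-angle deg -5.1 pos [ 0.503  -0.1132  0.1463] t 11.75 F [-0.2 -1.3 -0.8]
```

Run:
```python
from h import *
def tri(a,b):
    o1,d1=ray(camera_model("scene"),a);o2,d2=ray(camera_model("side"),b)
    A=np.stack([d1,-d2],1);s=np.linalg.lstsq(A,o2-o1,rcond=None)[0];return ((o1+s[0]*d1+o2+s[1]*d2)/2).round(3)
print("blk topfront",tri((345,190),(338,208)),"bottom",onz(camera_model("scene"),(345,213),0),onz(camera_model("side"),(338,232),0),onz(camera_model("scene"),(318,186),0))
print(onz(camera_model("scene"),(345,190),.08),onz(camera_model("scene"),(318,165),.08))
```

```text
blk topfront [0.655 0.108 0.044] bottom [0.63890067 0.07798049 0.        ] [0.62939653 0.07457011 0.        ] [0.63289296 0.19000282 0.        ]
[0.63596565 0.07837145 0.08      ] [0.62906893 0.18207305 0.08      ]
```

Call:
carry_out:
  moves:
    - {"jaw": 0.0, "dx": 0.03, "dy": -0.004, "dz": 0, "yaw": 0}
    - {"jaw": 0.0, "dx": 0.05, "dy": -0.005, "dz": 0, "yaw": 0}
    - {"jaw": 0.0, "dx": 0.05, "dy": -0.005, "dz": 0, "yaw": 0}
    - {"jaw": 0.0, "dx": 0.05, "dy": -0.005, "dz": 0, "yaw": 0}
    - {"jaw": 0.0, "dx": 0.05, "dy": -0.005, "dz": 0, "yaw": 0}
    - {"jaw": 0.0, "dx": 0.04, "dy": -0.004, "dz": 0, "yaw": 0}
    - {"jaw": 0.0, "dx": 0.018, "dy": -0.002, "dz": 0, "yaw": 0}
    - {"jaw": 0.0, "dx": 0, "dy": 0, "dz": 0, "yaw": 0}

```text
t: 12.8
tool_pos: [0.4978, 0.1767, 0.1464]
orientation: [2.314, 2.125, -0.001]
force: [0.3, -0.7, -1.7]
opening: 0.0268
gripper_force: 25.0
```

Run:
```python
from h import *
delta([.49868,.17684,.02])
im=read_camera("wrist")[:,:,::-1].copy();m=camera_model("wrist")
def J(x,y,z):
    a=np.radians(85.1);return proj(m,np.array([.4997+x*np.sin(a)+y*np.cos(a),.1888-x*np.cos(a)+y*np.sin(a),z]))
im2=im.copy()
for P in((-50,140,12),(60,140,12),(60,-100,12),(-50,-100,12),(-28,80,44),(28,80,44),(-18,80,44),(18,80,44),(0,80,26),(-17,101,62),(17,101,62),(42,-54,74),(-18,40,44),(18,40,44)):
    u=J(P[0]/1e3,P[1]/1e3,P[2]/1e3)
    if 0<u[0]<640 and 0<u[1]<400: cv2.circle(im2,tuple(u.round().astype(int)),2,(0,255,0),-1)
cv2.imwrite("pics/c9.png",im2)
```

```text
tool delta [0.0002 0.0009 0.1264] y-angle deg -4.9 pos [0.4978 0.1767 0.1464] t 12.8 F [ 0.3 -0.7 -1.7]
```

View pics/c9.png

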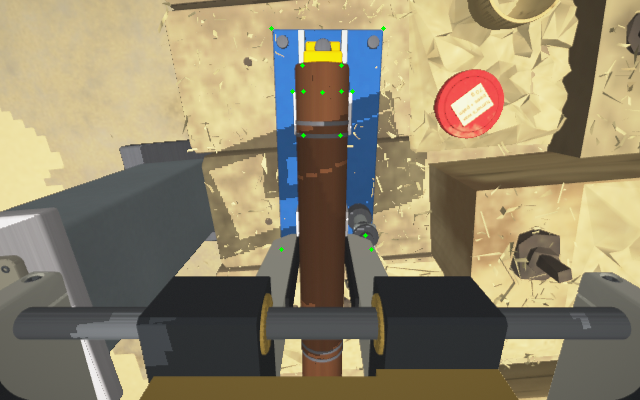

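The projected plate and saddle corners match the picture: plate top at (272,28) and (383,28), saddle edges at (293,92) and (352,92). The rod lies along the V, with its far end near (322,63) short of the yellow stop. Now lowering.

Run:
```python
from h import *
m=camera_model("wrist")
for r in(62,66):
    P=onz(m,(322,r),.198);d=P[:2]-[.4997,.1888];a=np.radians(85.1);print(P,"jig y",d@[np.cos(a),np.sin(a)])
```

```text
[0.50743022 0.27621385 0.198     ] jig y 0.08775466774139382
[0.50728793 0.27454073 0.198     ] jig y 0.08607551356641259
```

Call:
carry_out:
  moves:
    - {"jaw": 0.0, "dx": 0, "dy": 0.001, "dz": 0.02, "yaw": 0}
    - {"jaw": 0.0, "dx": 0, "dy": 0, "dz": 0.04, "yaw": 0}
    - {"jaw": 0.0, "dx": 0, "dy": 0, "dz": 0.04, "yaw": 0}
    - {"jaw": 0.0, "dx": 0, "dy": 0, "dz": 0.015, "yaw": 0}
    - {"jaw": 0.0, "dx": 0, "dy": 0, "dz": 0.008, "yaw": 0}
    - {"jaw": 0.0, "dx": 0, "dy": 0, "dz": 0, "yaw": 0}

```text
t: 13.6
tool_pos: [0.4994, 0.176, 0.024]
orientation: [2.315, 2.123, 0.001]
force: [-0.2, -0.2, -0.2]
opening: 0.0266
gripper_force: 25.0
```

Call:
carry_out:
  moves:
    - {"jaw": 0.0, "dx": 0, "dy": 0, "dz": 0.006, "yaw": 0}
    - {"jaw": 0.0, "dx": 0, "dy": 0, "dz": 0.005, "yaw": 0}
    - {"jaw": 0.0, "dx": 0, "dy": 0, "dz": 0.002, "yaw": 0}
    - {"jaw": 0.0, "dx": 0, "dy": 0, "dz": 0, "yaw": 0}

```text
t: 14.1
tool_pos: [0.4988, 0.1762, 0.0104]
orientation: [-2.315, -2.124, 0.0]
force: [0.0, -0.6, -1.6]
opening: 0.0268
gripper_force: 25.0
```

Call:
carry_out:
  moves:
    - {"jaw": 0.0, "dx": 0, "dy": 0, "dz": 0.001, "yaw": 0}
    - {"jaw": 0.0, "dx": 0, "dy": 0, "dz": 0, "yaw": 0}

```text
t: 14.35
tool_pos: [0.499, 0.1762, 0.0096]
orientation: [2.315, 2.124, 0.0]
force: [-1.6, 0.0, -0.5]
opening: 0.0266
gripper_force: 25.0
```

Call:
carry_out:
  moves:
    - {"jaw": 0.0, "dx": 0, "dy": 0, "dz": 0.001, "yaw": 0}
    - {"jaw": 0.0, "dx": 0, "dy": 0, "dz": 0, "yaw": 0}

```text
t: 14.6
tool_pos: [0.4991, 0.1763, 0.0094]
orientation: [2.315, 2.124, 0.0]
force: [-4.7, -0.3, 7.2]
opening: 0.0269
gripper_force: 25.1
```

Call:
carry_out:
  moves:
    - {"jaw": 0.045, "dx": 0, "dy": 0, "dz": 0, "yaw": 0}
    - {"jaw": 0.045, "dx": 0, "dy": 0, "dz": 0, "yaw": 0}
    - {"jaw": 0.045, "dx": 0, "dy": -0.001, "dz": 0, "yaw": 0}
    - {"jaw": 0.045, "dx": 0, "dy": 0, "dz": 0, "yaw": 0}

```text
t: 15.1
tool_pos: [0.4978, 0.1763, 0.0084]
orientation: [-2.315, -2.124, 0.0]
force: [-0.4, 0.5, -0.1]
opening: 0.0449
gripper_force: 0.0
```

Call:
carry_out:
  grip_force: 15
  moves:
    - {"jaw": 0.0, "dx": 0, "dy": 0, "dz": 0, "yaw": 0}
    - {"jaw": 0.0, "dx": 0, "dy": 0, "dz": 0, "yaw": 0}
    - {"jaw": 0.0, "dx": 0, "dy": 0, "dz": 0, "yaw": 0}
    - {"jaw": 0.0, "dx": 0, "dy": 0, "dz": 0, "yaw": 0}

```text
t: 15.6
tool_pos: [0.498, 0.1763, 0.0085]
orientation: [2.315, 2.124, 0.0]
force: [1.0, 0.2, -0.7]
opening: 0.027
gripper_force: 15.0
```

Call:
carry_out:
  moves:
    - {"jaw": 0.0, "dx": 0.002, "dy": 0, "dz": 0, "yaw": 0}
    - {"jaw": 0.0, "dx": 0.002, "dy": 0, "dz": 0, "yaw": 0}
    - {"jaw": 0.0, "dx": 0, "dy": 0, "dz": 0, "yaw": 0}

```text
t: 15.98
tool_pos: [0.4984, 0.1806, 0.0085]
orientation: [-2.315, -2.124, -0.001]
force: [1.3, -0.1, -0.3]
opening: 0.0272
gripper_force: 15.0
```

Call:
carry_out:
  moves:
    - {"jaw": 0.0, "dx": 0.001, "dy": 0, "dz": 0, "yaw": 0}
    - {"jaw": 0.0, "dx": 0, "dy": 0, "dz": 0, "yaw": 0}

```text
t: 16.23
tool_pos: [0.4984, 0.1814, 0.0085]
orientation: [2.315, 2.124, 0.0]
force: [0.8, -0.4, 0.2]
opening: 0.0275
gripper_force: 15.0
```

Call:
carry_out:
  moves:
    - {"jaw": 0.0, "dx": 0.001, "dy": 0, "dz": 0, "yaw": 0}
    - {"jaw": 0.0, "dx": 0, "dy": 0, "dz": 0, "yaw": 0}

```text
t: 16.48
tool_pos: [0.4985, 0.1823, 0.0085]
orientation: [2.315, 2.124, 0.0]
force: [1.4, -0.2, -0.1]
opening: 0.0274
gripper_force: 15.0
```

Call:
carry_out:
  moves:
    - {"jaw": 0.0, "dx": 0.001, "dy": 0, "dz": 0, "yaw": 0}
    - {"jaw": 0.0, "dx": 0, "dy": 0, "dz": 0, "yaw": 0}

```text
t: 16.73
tool_pos: [0.4986, 0.1833, 0.0085]
orientation: [2.315, 2.124, 0.0]
force: [0.7, -1.2, -0.3]
opening: 0.0274
gripper_force: 15.0
```

Call:
carry_out:
  moves:
    - {"jaw": 0.0, "dx": 0.0007, "dy": 0, "dz": 0, "yaw": 0}
    - {"jaw": 0.0, "dx": 0, "dy": 0, "dz": 0, "yaw": 0}

```text
t: 16.98
tool_pos: [0.4986, 0.1834, 0.0085]
orientation: [2.314, 2.123, -0.001]
force: [-0.2, -4.3, 1.0]
opening: 0.0271
gripper_force: 15.0
```

Call:
carry_out:
  moves:
    - {"jaw": 0.0, "dx": 0.0004, "dy": 0, "dz": 0, "yaw": 0}
    - {"jaw": 0.0, "dx": 0, "dy": 0, "dz": 0, "yaw": 0}

```text
t: 17.23
tool_pos: [0.4986, 0.1834, 0.0085]
orientation: [2.314, 2.123, -0.002]
force: [0.4, -7.6, 1.9]
opening: 0.0271
gripper_force: 15.0
```

Call:
carry_out:
  moves:
    - {"jaw": 0.0, "dx": 0.0002, "dy": 0, "dz": 0, "yaw": 0}
    - {"jaw": 0.0, "dx": 0, "dy": 0, "dz": 0, "yaw": 0}
    - {"jaw": 0.0, "dx": 0, "dy": 0, "dz": 0, "yaw": 0}
    - {"jaw": 0.0, "dx": 0, "dy": 0, "dz": 0, "yaw": 0}

```text
t: 17.73
tool_pos: [0.4986, 0.1834, 0.0085]
orientation: [2.314, 2.123, -0.002]
force: [0.8, -7.9, 2.7]
opening: 0.0271
gripper_force: 15.0
```

Call:
carry_out:
  moves:
    - {"jaw": 0.05, "dx": 0, "dy": 0, "dz": 0, "yaw": 0}
    - {"jaw": 0.05, "dx": 0, "dy": 0, "dz": 0, "yaw": 0}
    - {"jaw": 0.05, "dx": 0, "dy": 0, "dz": 0, "yaw": 0}
    - {"jaw": 0.05, "dx": 0, "dy": 0, "dz": 0, "yaw": 0}

```text
t: 18.23
tool_pos: [0.4985, 0.1847, 0.0084]
orientation: [-2.314, -2.124, 0.0]
force: [0.1, -0.1, -0.1]
opening: 0.0497
gripper_force: 0.0
```

Contact was clear: the rod stopped advancing and the push rose to 7.9 N. The fingers are now open. Next I lift and go above the knob.

Call:
carry_out:
  moves:
    - {"jaw": 0.05, "dx": 0, "dy": 0, "dz": -0.02, "yaw": 0}
    - {"jaw": 0.05, "dx": 0, "dy": 0, "dz": -0.04, "yaw": 0}
    - {"jaw": 0.05, "dx": 0, "dy": 0, "dz": -0.05, "yaw": 0}
    - {"jaw": 0.05, "dx": 0, "dy": 0, "dz": -0.03, "yaw": 0}
    - {"jaw": 0.05, "dx": 0, "dy": 0, "dz": 0, "yaw": 0}

```text
t: 18.85
tool_pos: [0.5008, 0.1852, 0.1518]
orientation: [2.313, 2.122, 0.008]
force: [0.3, 0.8, -0.2]
opening: 0.0497
gripper_force: 0.0
```

Run:
```python
from h import *
delta([.5302,.0465,.058])
im=read_camera("wrist")[:,:,::-1];cv2.imwrite("pics/w10.png",im);m=camera_model("wrist")
# rod far end & yellow in scene/side before-after
for n in("scene","side"):
    i=read_camera(n)[:,:,::-1];cv2.imwrite(f"pics/{n}10.png",i)
    h=cv2.cvtColor(i,cv2.COLOR_BGR2HSV);h0=cv2.cvtColor(cv2.imread(f"pics/{n}0.png"),cv2.COLOR_BGR2HSV)
    for x in(h0,h):
        y=(x[:,:,0]>18)&(x[:,:,0]<30)&(x[:,:,1]>210)&(x[:,:,2]>120);y[:, :240]=0;y[:,275:]=0;y[:150]=0;y[215:]=0
        r,c=np.nonzero(y);print(n,"yellow",c.mean(),r.mean(),len(r))
    H,S,V=[h[:,:,k].astype(int) for k in range(3)]
    k=((H<8)|(H>172))&(S>180)&(V>150);cc,_=cv2.findContours(k.astype(np.uint8),0,2)
    print([(cv2.boundingRect(c)) for c in cc if cv2.contourArea(c)>8])
H,S,V=[cv2.cvtColor(im,cv2.COLOR_BGR2HSV)[:,:,k].astype(int) for k in range(3)]
r=((H<12)|(H>175))&(S>110)&(V>35)&(V<170);r[:,:260]=0;r[:,400:]=0;r[260:]=0;c=big(cv2.morphologyEx(r.astype(np.uint8),3,np.ones((7,7))));print("rod",cv2.boundingRect(c))
b=c[:,0].min(0)[1];P=onz(m,(322,b),.06);a=np.radians(85.1);print("rod end jig y",(P[:2]-[.4997,.1888])@[np.cos(a),np.sin(a)])
```

```text
tool delta [-0.1359  0.0407  0.0937] y-angle deg -4.9 pos [0.5008 0.1852 0.1518] t 18.85 F [ 0.3  0.8 -0.2]
scene yellow 252.6909090909091 165.0909090909091 55
scene yellow 252.59259259259258 164.5 54
[(310, 209, 6, 5), (302, 155, 14, 17)]
side yellow 253.12605042016807 193.8403361344538 119
side yellow 251.54761904761904 191.75 84
[(306, 212, 6, 14), (298, 187, 13, 13)]
rod (306, 85, 28, 175)
rod end jig y 0.09436524773883022
```

Call:
carry_out:
  moves:
    - {"jaw": 0.05, "dx": -0.03, "dy": 0.01, "dz": 0, "yaw": 0}
    - {"jaw": 0.05, "dx": -0.04, "dy": 0.012, "dz": 0, "yaw": 0}
    - {"jaw": 0.05, "dx": -0.04, "dy": 0.012, "dz": 0, "yaw": 0}
    - {"jaw": 0.05, "dx": -0.026, "dy": 0.007, "dz": 0, "yaw": 0}
    - {"jaw": 0.05, "dx": 0, "dy": 0, "dz": 0, "yaw": 0}
    - {"jaw": 0.05, "dx": 0, "dy": 0, "dz": 0, "yaw": 0}

```text
t: 19.75
tool_pos: [0.5269, 0.0461, 0.1471]
orientation: [-2.314, -2.122, 0.002]
force: [-0.3, 0.0, 0.4]
opening: 0.0498
gripper_force: 0.0
```

Run:
```python
from h import *
im=read_camera("wrist")[:,:,::-1];cv2.imwrite("pics/w11.png",im);m=camera_model("wrist")
H,S,V=[cv2.cvtColor(im,cv2.COLOR_BGR2HSV)[:,:,k].astype(int) for k in range(3)]
k=((H<8)|(H>172))&(S>180)&(V>100);k[:,:200]=0;k[:,450:]=0
cc,_=cv2.findContours(k.astype(np.uint8),0,2)
for c in cc:
    if cv2.contourArea(c)>20:
        x,y,w,h=cv2.boundingRect(c);print((x,y,w,h));u=(x+w/2,y+h/2);print(onz(m,u,.091))
print("pred",proj(m,np.array([.5302,.0465,.108])),proj(m,np.array([.5302,.0465,.074])))
delta([.5302,.0465,.058])
```

```text
(318, 188, 15, 24)
[0.53108396 0.0466571  0.091     ]
pred [324.64902737 206.43946016] [324.40899427 194.7515319 ]
tool delta [0.0004 0.0033 0.0895] y-angle deg -4.9 pos [0.5271 0.0464 0.1475] t 19.8 F [ 0.6 -0.3  0.3]
```

Call:
carry_out:
  grip_force: 12
  moves:
    - {"jaw": 0.05, "dx": 0, "dy": 0.0035, "dz": 0, "yaw": 0}
    - {"jaw": 0.05, "dx": 0, "dy": 0, "dz": 0.04, "yaw": 0}
    - {"jaw": 0.05, "dx": 0, "dy": 0, "dz": 0.03, "yaw": 0}
    - {"jaw": 0.05, "dx": 0, "dy": 0, "dz": 0.018, "yaw": 0}
    - {"jaw": 0.02, "dx": 0, "dy": 0, "dz": 0, "yaw": 0}
    - {"jaw": 0, "dx": 0, "dy": 0, "dz": 0, "yaw": 0}
    - {"jaw": 0, "dx": 0, "dy": 0, "dz": 0, "yaw": 0}
    - {"jaw": 0, "dx": 0, "dy": 0, "dz": 0, "yaw": 0}

```text
t: 20.8
tool_pos: [0.532, 0.0452, 0.0615]
orientation: [2.314, 2.123, 0.002]
force: [-1.1, -0.5, 0.8]
opening: 0.0148
gripper_force: 0.5
```

Call:
carry_out:
  moves:
    - {"jaw": 0, "dx": 0, "dy": 0, "dz": 0, "yaw": 0}
    - {"jaw": 0, "dx": 0, "dy": 0, "dz": 0, "yaw": 0}
    - {"jaw": 0, "dx": 0, "dy": 0, "dz": 0, "yaw": 0}

```text
t: 21.18
tool_pos: [0.5317, 0.045, 0.0609]
orientation: [2.314, 2.123, 0.001]
force: [0.5, -1.8, 2.9]
opening: 0.0132
gripper_force: 12.0
```

Call:
carry_out:
  moves:
    - {"jaw": 0, "dx": 0.0003, "dy": -0.0068, "dz": 0, "yaw": 0.08}
    - {"jaw": 0, "dx": 0.0003, "dy": -0.0068, "dz": 0, "yaw": 0.08}
    - {"jaw": 0, "dx": 0.0003, "dy": -0.0068, "dz": 0, "yaw": 0.08}
    - {"jaw": 0, "dx": 0.0003, "dy": -0.0068, "dz": 0, "yaw": 0.08}
    - {"jaw": 0, "dx": 0.0003, "dy": -0.0068, "dz": 0, "yaw": 0.08}
    - {"jaw": 0, "dx": 0.0003, "dy": -0.0068, "dz": 0, "yaw": 0.08}
    - {"jaw": 0, "dx": 0.0003, "dy": -0.0068, "dz": 0, "yaw": 0.08}
    - {"jaw": 0, "dx": 0, "dy": 0, "dz": 0, "yaw": 0}

```text
t: 22.18
tool_pos: [0.4862, 0.0607, 0.0606]
orientation: [2.811, 1.399, -0.005]
force: [-5.8, -8.7, 7.6]
opening: 0.0132
gripper_force: 12.0
```

```bash
cat >> h.py <<'E'
def strap():
    p,M,s=tool();v=p[:2]-[.5369,.1314];th=np.radians(265.1)-np.arctan2(v[1],v[0])%(2*np.pi)
    print("strap",round(th,3),"r",np.hypot(*v).round(4),"F tool",(M.T@s["force"]).round(1),"open",s["opening"],p.round(4),"yang",np.degrees(np.arctan2(M[1,1],M[0,1])).round(1),s["t"])
E
python3 -c "
from h import *
strap()"
```

```text
strap 0.537 r 0.087 F tool [-10.5   0.6  -7.5] open 0.013217707985472501 [0.4862 0.0607 0.0606] yang -37.1 22.175
```

Call:
carry_out:
  moves:
    - {"jaw": 0, "dx": -0.0012, "dy": 0, "dz": -0.001, "yaw": 0}
    - {"jaw": 0, "dx": 0, "dy": 0, "dz": 0, "yaw": 0}

```text
t: 22.42
tool_pos: [0.4863, 0.061, 0.0613]
orientation: [-2.812, -1.401, 0.002]
force: [-2.5, -3.5, 2.7]
opening: 0.0132
gripper_force: 12.0
```

```bash
python3 -c "
from h import *
strap()"
```

```text
strap 0.538 r 0.0867 F tool [-4.3  0.1 -2.7] open 0.013151137043397872 [0.4863 0.061  0.0613] yang -37.0 22.425
```

Call:
carry_out:
  moves:
    - {"jaw": 0, "dx": 0.0, "dy": -0.0052, "dz": 0, "yaw": 0.06}
    - {"jaw": 0, "dx": 0.0, "dy": -0.0052, "dz": 0, "yaw": 0.06}
    - {"jaw": 0, "dx": 0.0001, "dy": -0.0052, "dz": 0, "yaw": 0.06}
    - {"jaw": 0, "dx": 0.0001, "dy": -0.0052, "dz": -0.0005, "yaw": 0.06}
    - {"jaw": 0, "dx": 0.0001, "dy": -0.0052, "dz": -0.0005, "yaw": 0.06}
    - {"jaw": 0, "dx": 0.0001, "dy": -0.0052, "dz": -0.0005, "yaw": 0.06}
    - {"jaw": 0, "dx": 0, "dy": 0, "dz": 0, "yaw": 0}

```text
t: 23.3
tool_pos: [0.4644, 0.0839, 0.0623]
orientation: [-3.016, -0.876, 0.003]
force: [-3.5, -2.4, -1.0]
opening: 0.013
gripper_force: 12.0
```

```bash
python3 -c "
from h import *
strap()"
```

```text
strap 0.905 r 0.0866 F tool [-4.2  0.2  1. ] open 0.013034590524375321 [0.4644 0.0839 0.0623] yang -57.6 23.3
```

Call:
carry_out:
  moves:
    - {"jaw": 0, "dx": 0.0, "dy": -0.0052, "dz": -0.0003, "yaw": 0.06}
    - {"jaw": 0, "dx": 0.0, "dy": -0.0052, "dz": -0.0003, "yaw": 0.06}
    - {"jaw": 0, "dx": 0.0001, "dy": -0.0052, "dz": -0.0003, "yaw": 0.06}
    - {"jaw": 0, "dx": 0.0001, "dy": -0.0052, "dz": 0, "yaw": 0.06}
    - {"jaw": 0, "dx": 0, "dy": 0, "dz": 0, "yaw": 0}

```text
t: 23.92
tool_pos: [0.4557, 0.1024, 0.0637]
orientation: [-3.1, -0.511, 0.001]
force: [-2.9, -0.7, 1.5]
opening: 0.0132
gripper_force: 12.0
```

```bash
python3 -c "
from h import *
strap()"
```

```text
strap 1.142 r 0.0862 F tool [-3.  -0.2 -1.5] open 0.013200702368095766 [0.4557 0.1024 0.0637] yang -71.3 23.925
```

Call:
carry_out:
  moves:
    - {"jaw": 0, "dx": 0.0, "dy": -0.0052, "dz": 0, "yaw": 0.06}
    - {"jaw": 0, "dx": 0.0001, "dy": -0.0052, "dz": 0, "yaw": 0.06}
    - {"jaw": 0, "dx": 0.0001, "dy": -0.0052, "dz": 0, "yaw": 0.06}
    - {"jaw": 0, "dx": 0.0001, "dy": -0.0052, "dz": 0, "yaw": 0.06}
    - {"jaw": 0, "dx": 0.0001, "dy": -0.0052, "dz": 0, "yaw": 0.06}
    - {"jaw": 0, "dx": 0.0001, "dy": -0.0052, "dz": 0, "yaw": 0.06}
    - {"jaw": 0, "dx": 0, "dy": 0, "dz": 0, "yaw": 0}

```text
t: 24.8
tool_pos: [0.4505, 0.1333, 0.0639]
orientation: [-3.14, 0.052, 0.002]
force: [-5.4, 0.2, 4.7]
opening: 0.0132
gripper_force: 12.0
```

```bash
python3 -c "
from h import *
strap()"
```

```text
strap 1.508 r 0.0864 F tool [-5.4 -0.1 -4.7] open 0.013159563927792762 [0.4505 0.1333 0.0639] yang -91.9 24.8
```

Call:
carry_out:
  moves:
    - {"jaw": 0, "dx": -0.0003, "dy": -0.0026, "dz": -0.0003, "yaw": 0.03}
    - {"jaw": 0, "dx": 0, "dy": -0.0026, "dz": 0, "yaw": 0.03}
    - {"jaw": 0, "dx": 0, "dy": -0.0017, "dz": 0, "yaw": 0.02}
    - {"jaw": 0, "dx": 0, "dy": 0, "dz": 0, "yaw": 0}

```text
t: 25.3
tool_pos: [0.4509, 0.1395, 0.064]
orientation: [3.136, -0.18, -0.002]
force: [-3.6, -2.8, 2.2]
opening: 0.0132
gripper_force: 12.0
```

```bash
python3 -c "
from h import *
strap()"
```

```text
strap 1.58 r 0.0864 F tool [-3.3  3.2 -2.2] open 0.01318742474187598 [0.4509 0.1395 0.064 ] yang -96.6 25.3
```

Call:
carry_out:
  moves:
    - {"jaw": 0, "dx": 0, "dy": -0.001, "dz": 0, "yaw": 0.01}
    - {"jaw": 0, "dx": 0, "dy": 0, "dz": 0, "yaw": 0}

```text
t: 25.55
tool_pos: [0.451, 0.1404, 0.064]
orientation: [3.135, -0.195, -0.002]
force: [-4.1, -3.2, 3.4]
opening: 0.0134
gripper_force: 12.0
```

```bash
python3 -c "
from h import *
strap()"
```

```text
strap 1.59 r 0.0864 F tool [-3.7  3.7 -3.4] open 0.013364571763412625 [0.451  0.1404 0.064 ] yang -97.1 25.55
```

Call:
carry_out:
  moves:
    - {"jaw": 0, "dx": 0, "dy": -0.001, "dz": 0, "yaw": 0}
    - {"jaw": 0, "dx": 0, "dy": 0, "dz": 0, "yaw": 0}

```text
t: 25.8
tool_pos: [0.451, 0.1414, 0.0639]
orientation: [3.135, -0.195, -0.002]
force: [-4.4, -4.0, 2.2]
opening: 0.0134
gripper_force: 12.0
```

Call:
carry_out:
  moves:
    - {"jaw": 0, "dx": 0, "dy": -0.001, "dz": 0, "yaw": 0}
    - {"jaw": 0, "dx": 0, "dy": 0, "dz": 0, "yaw": 0}

```text
t: 26.05
tool_pos: [0.4511, 0.1422, 0.064]
orientation: [3.135, -0.195, -0.002]
force: [-4.3, -5.0, 3.3]
opening: 0.013
gripper_force: 12.0
```

Call:
carry_out:
  moves:
    - {"jaw": 0, "dx": 0, "dy": -0.0015, "dz": 0, "yaw": 0}
    - {"jaw": 0, "dx": 0, "dy": 0, "dz": 0, "yaw": 0}

```text
t: 26.3
tool_pos: [0.4512, 0.1432, 0.0639]
orientation: [3.134, -0.195, -0.002]
force: [-4.7, -6.9, 3.2]
opening: 0.0132
gripper_force: 12.0
```

Call:
carry_out:
  moves:
    - {"jaw": 0, "dx": 0, "dy": -0.001, "dz": 0, "yaw": 0}
    - {"jaw": 0, "dx": 0, "dy": 0, "dz": 0, "yaw": 0}

```text
t: 26.55
tool_pos: [0.4512, 0.1438, 0.0639]
orientation: [3.133, -0.195, -0.003]
force: [-6.1, -9.4, 4.7]
opening: 0.0134
gripper_force: 12.0
```

```bash
python3 -c "
from h import *
strap()"
```

```text
strap 1.629 r 0.0866 F tool [-4.9 10.1 -4.6] open 0.01335078022561464 [0.4512 0.1438 0.0639] yang -97.1 26.55
```

Call:
carry_out:
  moves:
    - {"jaw": 0, "dx": 0, "dy": -0.0015, "dz": 0, "yaw": 0}
    - {"jaw": 0, "dx": 0, "dy": 0, "dz": 0, "yaw": 0}
    - {"jaw": 0, "dx": 0, "dy": 0, "dz": 0, "yaw": 0}

```text
t: 26.92
tool_pos: [0.4512, 0.1448, 0.0638]
orientation: [3.132, -0.196, -0.003]
force: [-6.0, -11.0, 5.2]
opening: 0.0132
gripper_force: 12.0
```

```bash
python3 -c "
from h import *
strap()"
```

```text
strap 1.64 r 0.0867 F tool [-4.6 11.7 -5.2] open 0.01324051153759427 [0.4512 0.1448 0.0638] yang -97.1 26.925
```

Call:
carry_out:
  grip_force: 40
  moves:
    - {"jaw": 0, "dx": 0, "dy": 0, "dz": 0, "yaw": 0}
    - {"jaw": 0, "dx": 0, "dy": 0, "dz": 0, "yaw": 0}
    - {"jaw": 0, "dx": 0, "dy": -0.001, "dz": 0, "yaw": 0}
    - {"jaw": 0, "dx": 0, "dy": 0, "dz": 0, "yaw": 0}

```text
t: 27.42
tool_pos: [0.4512, 0.1452, 0.0637]
orientation: [3.131, -0.196, -0.004]
force: [-6.4, -13.5, 5.7]
opening: 0.0123
gripper_force: 40.1
```

Call:
carry_out:
  moves:
    - {"jaw": 0, "dx": 0, "dy": -0.001, "dz": 0, "yaw": 0}
    - {"jaw": 0, "dx": 0, "dy": 0, "dz": 0, "yaw": 0}

```text
t: 27.68
tool_pos: [0.4512, 0.1457, 0.0637]
orientation: [3.13, -0.196, -0.004]
force: [-7.2, -15.5, 6.5]
opening: 0.0122
gripper_force: 40.1
```

```bash
python3 -c "
from h import *
strap()"
```

```text
strap 1.651 r 0.0869 F tool [-5.2 16.4 -6.4] open 0.012154755257448776 [0.4512 0.1457 0.0637] yang -97.2 27.675
```

Call:
carry_out:
  moves:
    - {"jaw": 0, "dx": 0, "dy": -0.001, "dz": 0, "yaw": 0}
    - {"jaw": 0, "dx": 0, "dy": 0, "dz": 0, "yaw": 0}
    - {"jaw": 0.05, "dx": 0, "dy": 0, "dz": 0, "yaw": 0}
    - {"jaw": 0.05, "dx": 0, "dy": 0, "dz": 0, "yaw": 0}
    - {"jaw": 0.05, "dx": 0, "dy": 0, "dz": 0, "yaw": 0}
    - {"jaw": 0.05, "dx": 0, "dy": 0, "dz": 0, "yaw": 0}

```text
t: 28.42
tool_pos: [0.4528, 0.1501, 0.0643]
orientation: [-3.135, 0.196, -0.001]
force: [0.0, 0.4, 0.3]
opening: 0.0471
gripper_force: 0.0
```

Call:
carry_out:
  moves:
    - {"jaw": 0.05, "dx": 0, "dy": 0, "dz": -0.02, "yaw": 0}
    - {"jaw": 0.05, "dx": 0, "dy": 0, "dz": -0.04, "yaw": 0}
    - {"jaw": 0.05, "dx": 0, "dy": 0, "dz": -0.03, "yaw": 0}
    - {"jaw": 0.05, "dx": 0, "dy": 0, "dz": 0, "yaw": 0}
    - {"jaw": 0.05, "dx": 0, "dy": 0, "dz": 0, "yaw": 0}

```text
t: 29.05
tool_pos: [0.4521, 0.1498, 0.1534]
orientation: [3.135, -0.196, -0.001]
force: [-0.7, -0.1, -0.0]
opening: 0.0501
gripper_force: 0.0
```

Run:
```python
from h import *
strap()
im=read_camera("wrist")[:,:,::-1];cv2.imwrite("pics/w12.png",im);m=camera_model("wrist")
H,S,V=[cv2.cvtColor(im,cv2.COLOR_BGR2HSV)[:,:,k].astype(int) for k in range(3)]
k=((H<8)|(H>172))&(S>180)&(V>80);k[:,:200]=0;k[:,450:]=0
cc,_=cv2.findContours(k.astype(np.uint8),0,2)
for c in cc:
    if cv2.contourArea(c)>20:
        x,y,w,h=cv2.boundingRect(c);P=onz(m,(x+w/2,y+h/2),.093);v=P[:2]-[.5369,.1314];print((x,y,w,h),P,"strap",np.radians(265.1)-np.arctan2(v[1],v[0]),np.hypot(*v))
for z in(.11,.076):print([proj(m,np.array([.5369+.085*np.cos(a),.1314+.085*np.sin(a),z])).round(1) for a in np.radians(265.1)-np.array([1.5,1.6,1.7])])
```

```text
strap 1.699 r 0.0868 F tool [-0.7  0.2  0. ] open 0.05011618665947017 [0.4521 0.1498 0.1534] yang -97.2 29.05
(324, 187, 15, 23) [0.45161909 0.14111131 0.093     ] strap 1.598661151039245 0.08583206510740023
[array([342.1, 203. ]), array([332. , 203.6]), array([321.9, 203.2])]
[array([339.7, 191.8]), array([330.8, 192.3]), array([321.9, 191.9])]
```

The knob measures 1.599 rad, so the strap is at its end of travel. I'll back off and check the rod.

Call:
carry_out:
  moves:
    - {"jaw": 0.05, "dx": -0.03, "dy": 0, "dz": -0.04, "yaw": 0}
    - {"jaw": 0.05, "dx": -0.04, "dy": 0, "dz": -0.05, "yaw": 0}
    - {"jaw": 0.05, "dx": 0, "dy": 0.05, "dz": -0.05, "yaw": 0}
    - {"jaw": 0.05, "dx": 0, "dy": 0.05, "dz": 0, "yaw": 0}
    - {"jaw": 0.05, "dx": 0, "dy": 0, "dz": 0, "yaw": 0}
    - {"jaw": 0.05, "dx": 0, "dy": 0, "dz": 0, "yaw": 0}

```text
t: 29.85
tool_pos: [0.3719, 0.0651, 0.286]
orientation: [-3.135, 0.198, 0.003]
force: [-0.5, -0.5, -0.0]
opening: 0.0501
gripper_force: 0.0
```

Run:
```python
from h import *
m=camera_model("wrist");im=read_camera("wrist")[:,:,::-1];cv2.imwrite("pics/w13.png",im)
def jig(P): 
    d=P[:2]-[.4997,.1888];a=np.radians(85.1);uy=np.array([np.cos(a),np.sin(a)]);return np.array([d@[uy[1],-uy[0]],d@uy]).round(4)
def masks(im):
    H,S,V=[cv2.cvtColor(im,cv2.COLOR_BGR2HSV)[:,:,k].astype(int) for k in range(3)]
    return (((H<14)|(H>172))&(S>100)&(V>30)&(V<150)),((H>18)&(H<30)&(S>200)&(V>110))
for nm,mm,i in(("wrist",m,im),("scene",camera_model("scene"),read_camera("scene")[:,:,::-1]),("side",camera_model("side"),read_camera("side")[:,:,::-1])):
    cv2.imwrite(f"pics/f_{nm}.png",i);r,y=masks(i)
    # restrict to jig neighbourhood
    cs=np.array([proj(mm,np.array([.4997+x*.9963+yy*.0854,.1888-x*.0854+yy*.9963,.05])) for x,yy in((-.03,-.15),(.03,-.15),(.03,.15),(-.03,.15))])
    M=np.zeros(r.shape,np.uint8);cv2.fillPoly(M,[cs.astype(np.int32)],1)
    cc,_=cv2.findContours((r&(M>0)).astype(np.uint8),0,1)
    P=np.concatenate([c[:,0] for c in cc if cv2.contourArea(c)>15])
    J=np.array([jig(onz(mm,p,.05)) for p in P]);print(nm,"rod x,y range",J.min(0),J.max(0))
    if nm!="wrist":
        i0=cv2.imread(f"pics/{nm}10.png");r0,_=masks(i0);cc,_=cv2.findContours((r0&(M>0)).astype(np.uint8),0,1)
        P=np.concatenate([c[:,0] for c in cc if cv2.contourArea(c)>15]);J=np.array([jig(onz(mm,p,.05)) for p in P]);print(nm,"before",J.min(0),J.max(0))
strap()
```

```text
wrist rod x,y range [-0.0138 -0.1046] [0.0126 0.0998]
scene rod x,y range [-0.0317 -0.1184] [0.0116 0.1016]
scene before [-0.0154 -0.1184] [0.0115 0.1016]
side rod x,y range [-0.0198 -0.1263] [0.01   0.1056]
side before [-0.0199 -0.1263] [0.01   0.1056]
strap 1.107 r 0.1776 F tool [-0.3  0.1  0.8] open 0.050068648646636925 [0.3719 0.0658 0.2863] yang -97.1 30.0
```

```bash
python3 -c "
from plant import *
print(close_job())"
```

```text
the job is handed in; nothing more can be done
None
```

The job is handed in, though I haven't seen its verdict: the rod is in the V and was pressed on the stop at about 8 N, the strap is swung to its end (measured 1.599 rad) with the rod unmoved in the before-and-after views, and I never went near the cup or tin.

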